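Turn the flip tags so that only the full tube bins show the disc

ROBOT

A 6-joint arm with a two-finger parallel gripper is mounted at the origin on a cart in front of the work surface, level with it; the furniture and walls round the work are solid. World frame = base frame: x ahead of the robot, y to its left, z up, the work surface at z = 0. Lengths are in m, angles in degrees, forces in N, time in s.
With the tool pointing down it reaches from about 0.25 to 0.725 m from the base axis. Payload 9.7 kg.
Tool frame: the origin (TCP) lies at the very end of the fingers, on their centre line; the grasp point (between the pads) lies 19 mm behind it (bot.pinch_z is the distance from the TCP to the grasp point, in m); x points along the fingers, z is the direction in which the jaws open and shut, and the axes are right-handed (so a half turn about x gives the same grasp; the last joint's range is limited). The gripper opens to 85 mm and grips with 20 to 120 N. Pads are 22 mm wide; open, the fingers measure 114 mm over their backs; the gripper's body (76 mm by 85 mm) begins 54 mm behind the grasp point. The pads swing forward as they close: fully open they stand 13 mm farther back than shut.
Start: joints at [67.609, 4.979, 10.078, 95.1, 0, 90], TCP at [0.21, 0.509, 0.231] pointing down, gripper open.
Joint ranges: [-179.16, 179.16], [-48.56, 103.87], [-65.8, 70.77], [-126.05, 130.52], [-82.76, 87.17], [-180, 180]. Speed limits (degrees/s): [127.2, 127.2, 147.25, 180, 180, 180].

INTERFACE

Orientations are given as [roll, pitch, yaw] about the fixed x, y, z axes, in that order (R = Rz(yaw) Ry(pitch) Rx(roll)).
In Python, from workcell import bot gives the robot as it stands.
- The arm moves only by the tool play_rows, never from a script. Its argument "rows" is a list of rows, each a list of 3 entries, a list of its own where there are three numbers: the shift along the tool's x, y, z in cm, then the turn about the tool's x in degrees, then the finger opening in cm, from 0 to 8.54. A call has 1 to 12 rows; each row is the pose to reach, as a shift and turn from the pose commanded when the call began, along the tool's axes at that moment; what a row does not reach only later rows make up. A row lasts 1/12 s, in which the tool goes at most 41.7 mm and 7.16 degrees, less where a joint would pass 70% of its speed; a pose out of reach is approached as far as the arm can. A call with a gripper value outside its range is refused whole. The fingers move at their own pace and stop on an object; "squeeze" is the grip in N (left out, the last holds). Time passes only in rows, so rows that repeat a pose let the fingers close. It gives the time, the measured TCP pose, the force and the opening at its end, in the units of the state.
- bot.get_obs(): the state, without advancing time (a new reading comes with each control period).
- bot.camera(name): name is "scene" or "top" or "wrist"; returns (picture, depth): 400x640x3 uint8, blue, green, red; 400x640 float32, m along the optical axis (not along the pixel's ray), 0 where there is no reading.
- bot.camera_model(name): a dict with "fx", "fy", "cx", "cy" (pixels), "origin" and "attitude" of the camera in the world; the wrist camera has in their place "mount" (4x4, takes a point from camera to tool coordinates, whose origin is the TCP and whose axes are the tool frame's). Camera axes: x right, y down, z forward; pixel columns grow to the right and rows downward; lengths in m; the calibration is good to about 2 mm. A picture is of the moment at which its call begins: read the wrist's pose just before it. camera_model takes no time and is no camera call.
- bot.job_done(): hands the job in, once; it reports no verdict.
The state is a dict: "time": time; "q": joint angles; "qd": joint speeds; "joint_efforts": joint torques, N m; "ee_pos": TCP position; "tcp_rot": TCP orientation; "wrist_force": force on the tool from outside, world axes, zero at the start; "torque": the same for the moment, N m; "opening": finger opening in m.
Only numpy, scipy, OpenCV 4.12 (cv2) and the standard library are available. Lean on these libraries where they do the work, as an engineer would, in place of code of your own. Each camera call takes 0.05 s, during which the arm holds its last target.

TASK

The flip tags on the rail beside the cut-tube bins are out of date. With a fingertip, gently push over whichever tags are wrong, so that only the full bins (three tubes side by side, no room for another) have their tag leaning towards the bin with the round disc face up, and the tags of the other bins lean away from their bin with the straight bar face up. Do not pinch or force the tags, and leave the bins, the tubes, the stamp and the tally counter where they are.

Things in the scene. Friction and masses are not known exactly. Their poses are not given: they have to be found in the camera images.
- board: Plywood staging board, 196 x 330 x 9 mm base with four lanes 78 mm apart and a wooden rail 68 mm high along one side; a tag stand is clipped on the rail at the end of each lane. Origin on the bench under the middle of the rail; y along the rail, x square to it, away from the bins. Fixed, but its place and yaw vary.
- stand_a: Steel clip on the rail that carries flip tag a on a hinge pin. Origin on the bench, straight below the middle of the pin; the pin is 80 mm above the bench and runs along y; x points away from the bins. The tag belongs to the bin at the end of its lane (same y here, centre 96 mm to -x). Stop tabs 14 mm before and behind the pin reach 95 mm above the bench. Which stand is in which lane varies.
- tag_a (a joint): Lean of the tag in rad; 0 upright; 0.7 leaning towards its bin (-x) on its stop, disc face up; -0.7 leaning away from its bin (+x) on the other stop, bar face up. At a stop the free edge is 39 mm to that side of the pin and 46 mm above it. Falls to a stop by its weight (25 g) once past upright.
- stand_b: Same as stand_a, with flip tag b.
- tag_b (a joint): Same as tag_a.
- stand_c: Same as stand_a, with flip tag c.
- tag_c (a joint): Same as tag_a.
- stand_d: Same as stand_a, with flip tag d.
- tag_d (a joint): Same as tag_a.
- tag_a_edge (a point): Middle of the free edge of tag a (tags b, c, d alike): a slick white plastic flap 46 mm wide, 3 mm thick, 60 mm from pin to rounded edge, on one face a raised black disc 28 mm across, on the other a black bar 34 x 8 mm. To flip: shut fingers pointing down outside the edge, tips about 20 mm lower than it, then a level push across, past upright.
- bin_1: Grey open bin, 92 (x) x 69 (y) x 35 mm high, 2.5 mm walls, loose in its lane beside the rail; origin at the centre of its underside. It holds tubes 1, 2, 3 side by side: full. Which bin stands in which lane varies.
- bin_2: Grey open bin, 92 (x) x 69 (y) x 35 mm high, 2.5 mm walls, loose in its lane beside the rail; origin at the centre of its underside. It holds tubes 4, 5, 6 side by side: full. Which bin stands in which lane varies.
- bin_3: Grey open bin, 92 (x) x 69 (y) x 35 mm high, 2.5 mm walls, loose in its lane beside the rail; origin at the centre of its underside. It holds tubes 7, 8 only: room for one more, not full. Which bin stands in which lane varies.
- bin_4: Grey open bin, 92 (x) x 69 (y) x 35 mm high, 2.5 mm walls, loose in its lane beside the rail; origin at the centre of its underside. It is empty: not full. Which bin stands in which lane varies.
- tube_1: Cut black rubber tube, 27 mm diameter, 59 mm long, lying in bin 1 along its y; origin at its underside, half-way along; z about 12 mm above the bench.
- tube_2: Cut black rubber tube, 27 mm diameter, 59 mm long, lying in bin 1 along its y; origin at its underside, half-way along; z about 12 mm above the bench.
- tube_3: Cut black rubber tube, 27 mm diameter, 59 mm long, lying in bin 1 along its y; origin at its underside, half-way along; z about 12 mm above the bench.
- tube_4: Cut black rubber tube, 27 mm diameter, 59 mm long, lying in bin 2 along its y; origin at its underside, half-way along; z about 12 mm above the bench.
- tube_5: Cut black rubber tube, 27 mm diameter, 59 mm long, lying in bin 2 along its y; origin at its underside, half-way along; z about 12 mm above the bench.
- tube_6: Cut black rubber tube, 27 mm diameter, 59 mm long, lying in bin 2 along its y; origin at its underside, half-way along; z about 12 mm above the bench.
- tube_7: Cut black rubber tube, 27 mm diameter, 59 mm long, lying in bin 3 along its y; origin at its underside, half-way along; z about 12 mm above the bench.
- tube_8: Cut black rubber tube, 27 mm diameter, 59 mm long, lying in bin 3 along its y; origin at its underside, half-way along; z about 12 mm above the bench.
- stamp: Bystander: hand stamp with a wooden knob, 25 x 34 x 64 mm, standing beside the board, behind the rail; origin at its underside.
- counter: Bystander: round hand tally counter, 27 x 67 x 55 mm, standing beside the board, behind the rail; origin at its underside.
There are look-alikes about, which are no part of the job. What is shaped like the bin_3 but purple is not meant.

How it is judged:
By the outcome, as a careful person would: the job done as asked, in the order asked, and still so for the second after the job is handed in, with the robot touching nothing.
It also fails if it takes over 51 s, if anything falls off the work surface, if the arm or the gripper's body presses on something with over 40 N, if the wrist force passes 120 N, or if a joint passes its speed limit or range.

## Working session

There is one attempt and no reset: what is moved stays moved. The work goes in short steps, Python scripts to look and compute and a tool call to move; the robot and the scene stay as the last step left them, time stands still between calls to the robot, and variables do not carry over. Pictures are saved under pics/ and viewed, and the job is handed in when it is done.

Besides the shell and the picture viewer there is one more tool, called as name(argument=value, ...) on one line, values as JSON. play_rows: Moves the arm, as the interface text tells. Its arguments: {"type":"object","properties":{"rows":{"type":"array"},"squeeze":{"type":"number"}},"required":["rows"]}

```bash
mkdir -p pics; python3 - <<'E'
from workcell import bot
import cv2,numpy as np
for n in("scene","top"):
    p,d=bot.camera(n); cv2.imwrite(f"pics/{n}0.png",p); np.save(f"pics/{n}0.npy",d); m=bot.camera_model(n); print(n,m)
o=bot.get_obs(); print(o)
E
```

```text
scene {'fx': 375.1188048084719, 'fy': 375.1188048084719, 'cx': 319.27178566347277, 'cy': 199.54816532589686, 'origin': array([ 0.12624661, -0.20631748,  0.75669935]), 'attitude': array([-139.84455678,    0.93304914,  -53.0018893 ])}
top {'fx': 406.4396778927396, 'fy': 406.4396778927396, 'cx': 317.9789015880868, 'cy': 198.0619822030539, 'origin': array([0.46014937, 0.13868402, 0.95333643]), 'attitude': array([-174.28968532,   -1.2539641 ,  -90.50342085])}
{'time': 0.1, 'q': array([ 6.76102401e+01,  5.00652719e+00,  1.00378863e+01,  9.50983177e+01,
       -1.98358701e-04,  9.00005482e+01]), 'qd': array([-0.01351853, -0.05347876,  0.06317389, -0.08300186, -0.09011601,
       -0.06685724]), 'joint_efforts': array([-7.80361079e-04, -5.21559477e+01,  4.65653658e+01,  1.60062534e-02,
        1.57180585e-05,  1.00747280e-05]), 'ee_pos': array([0.20942068, 0.50834792, 0.23065767]), 'tcp_rot': array([-179.82971903,   89.93304107, -112.22002693]), 'wrist_force': array([0.4381346 , 0.5629185 , 0.70311732]), 'torque': array([-0.06186192,  0.01241109,  0.02011186]), 'opening': 0.08528535834002686}
```

View pics/scene0.png

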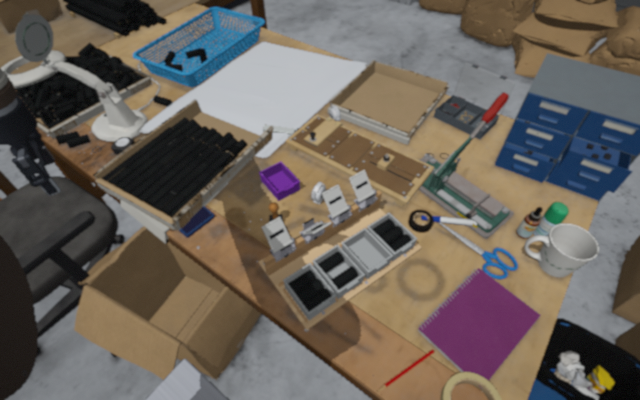

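View pics/top0.png

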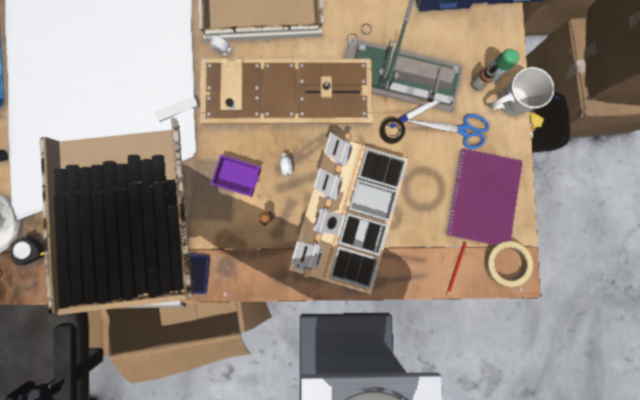

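```bash
python3 - <<'E'
import cv2
p=cv2.imread("pics/top0.png")[120:300,260:420]; cv2.imwrite("pics/top0c.png",cv2.resize(p,None,fx=3.33,fy=3.33,interpolation=2))
p=cv2.imread("pics/scene0.png")[160:330,240:440]; cv2.imwrite("pics/scene0c.png",cv2.resize(p,None,fx=3.5,fy=3.5,interpolation=2))
E
```

```text
(no output)
```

View pics/top0c.png

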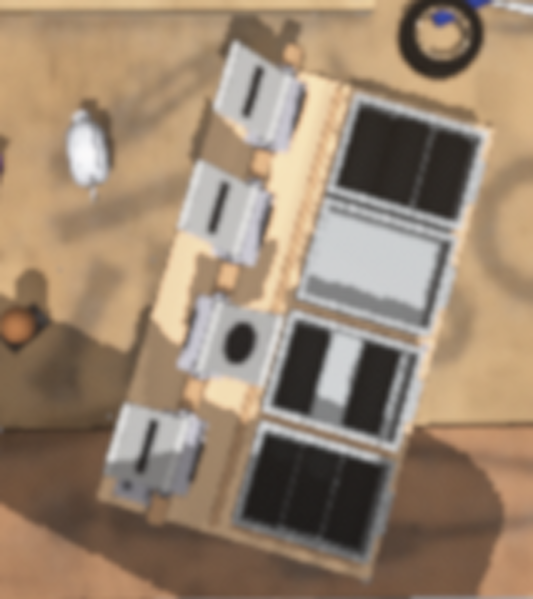

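View pics/scene0c.png

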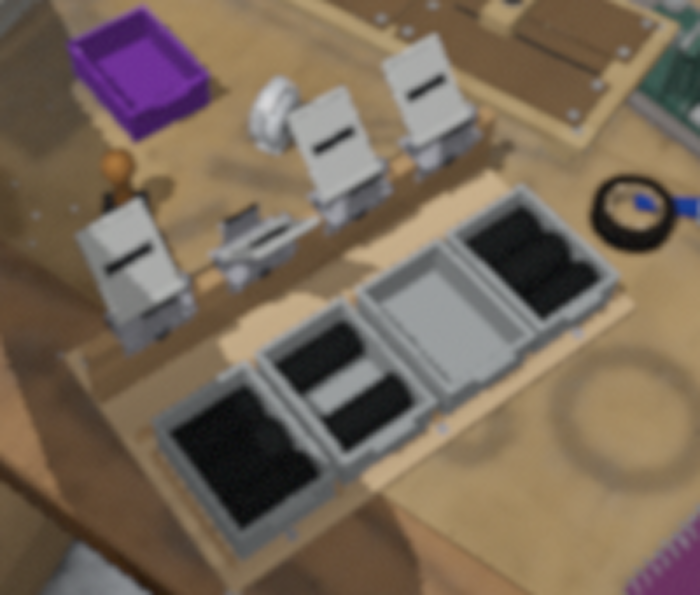

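```bash
cat > h.py <<'E'
import numpy as np,cv2
from scipy.spatial.transform import Rotation as R
def ray(m,u,v,z):
    r=R.from_euler('xyz',m['attitude'],degrees=True).as_matrix()
    d=r@np.array([(u-m['cx'])/m['fx'],(v-m['cy'])/m['fy'],1.]); o=m['origin']
    return o+d*(z-o[2])/d[2]
def pt(m,D,u,v):
    r=R.from_euler('xyz',m['attitude'],degrees=True).as_matrix()
    z=D[int(round(v)),int(round(u))]
    return m['origin']+r@(z*np.array([(u-m['cx'])/m['fx'],(v-m['cy'])/m['fy'],1.]))
def dark(p,u,v,r=9,th=90):
    g=cv2.cvtColor(p,cv2.COLOR_BGR2GRAY).astype(float)
    u0,v0=int(round(u)),int(round(v)); w=np.clip(th-g[v0-r:v0+r+1,u0-r:u0+r+1],0,None)
    n,l,s,c=cv2.connectedComponentsWithStats((w>0).astype(np.uint8))
    i=l[r,r]; w=w*(l==i) if i else w
    yy,xx=np.mgrid[v0-r:v0+r+1,u0-r:u0+r+1]; return (w*xx).sum()/w.sum(),(w*yy).sum()/w.sum(),(w>0).sum()
E
python3 - <<'E'
from h import *
from workcell import bot
m=bot.camera_model("top");ms=bot.camera_model("scene")
p=cv2.imread("pics/top0.png");D=np.load("pics/top0.npy");ps=cv2.imread("pics/scene0.png");Ds=np.load("pics/scene0.npy")
np.set_printoptions(precision=4,suppress=True)
for u,v in[(336,147.6),(325.8,182.5),(332,222.7),(304,254)]:
    a=dark(p,u,v,8,100); print("top",np.array(a),pt(m,D,*a[:2]),ray(m,*a[:2],.104))
for u,v in[(361.8,185),(335,200),(277,234)]:
    a=dark(ps,u,v,8,110); print("scn",np.array(a),pt(ms,Ds,*a[:2]),ray(ms,*a[:2],.104))
# bin outer corners
for x,y in[(357,95),(490,130),(460,222),(328,190),(260,422),(390,458),(365,555),(234,522)]:
    u,v=x/3.33+260,y/3.33+120; print("bin",u,v,ray(m,u,v,.044))
E
```

```text
top [335.5262 147.0437  21.    ] [0.6538 0.081  0.1044] [0.6539 0.081  0.104 ]
top [325.0634 182.2051  23.    ] [0.5783 0.1042 0.1053] [0.5785 0.1041 0.104 ]
top [331.5206 222.5897  85.    ] [0.493  0.0919 0.1109] [0.4932 0.0915 0.104 ]
top [303.1701 255.499   39.    ] [0.4258 0.151  0.107 ] [0.4257 0.1511 0.104 ]
scn [361.2355 184.6079  29.    ] [0.6544 0.0815 0.1044] [0.6547 0.0817 0.104 ]
scn [334.8099 199.8064  32.    ] [0.5798 0.1045 0.1043] [0.58   0.1047 0.104 ]
scn [275.3093 234.0756  52.    ] [0.4281 0.151  0.1044] [0.4283 0.1512 0.104 ]
bin 367.2072072072072 148.52852852852854 [0.6638 0.0046 0.044 ]
bin 407.14714714714717 159.03903903903904 [ 0.6391 -0.0863  0.044 ]
bin 398.1381381381382 186.66666666666669 [ 0.5757 -0.0639  0.044 ]
bin 358.4984984984985 177.05705705705705 [0.5981 0.0257 0.044 ]
bin 338.0780780780781 246.72672672672672 [0.4418 0.0742 0.044 ]
bin 377.1171171171171 257.53753753753756 [ 0.4171 -0.0124  0.044 ]
bin 369.6096096096096 286.66666666666663 [0.3536 0.0057 0.044 ]
bin 330.27027027027026 276.7567567567568 [0.3761 0.0924 0.044 ]
```

```bash
python3 - <<'E'
from h import *
from workcell import bot
np.set_printoptions(precision=3,suppress=True)
m=bot.camera_model("top");D=np.load("pics/top0.npy")
r=R.from_euler('xyz',m['attitude'],degrees=True).as_matrix()
v,u=np.mgrid[0:400,0:640]
P=m['origin']+(np.stack([(u-m['cx'])/m['fx'],(v-m['cy'])/m['fy'],np.ones(u.shape)],-1)*D[...,None])@r.T
P=P[D>0]
for x0 in np.arange(.15,.8,.1):
  print("x",round(x0,2),[ (round(y0,2),round(float(P[(abs(P[:,0]-x0-.05)<.05)&(abs(P[:,1]-y0-.05)<.05)][:,2].max(initial=-1)),2)) for y0 in np.arange(-.1,.7,.1)])
o=bot.get_obs();T=R.from_euler('xyz',o['tcp_rot'],degrees=True).as_matrix();print(T)
ex=np.array([.294,.956,0]);ey=np.array([-.956,.294,0])
print("ex,ey in tool",T.T@ex,T.T@ey)
s4=np.array([.4243,.133,.231])+.08*ex
print("shift cm to lane4 start",T.T@(s4-o['ee_pos'])*100)
a=np.degrees(np.arctan2(*(T.T@ex)[[2,1]]));print("angle of ex in tool yz from y",a)
E
```

```text
x 0.15 [(np.float64(-0.1), -0.63), (np.float64(0.0), -0.63), (np.float64(0.1), -0.63), (np.float64(0.2), -0.37), (np.float64(0.3), -0.3), (np.float64(0.4), -0.3), (np.float64(0.5), 0.36), (np.float64(0.6), -0.72)]
x 0.25 [(np.float64(-0.1), 0.01), (np.float64(0.0), 0.05), (np.float64(0.1), 0.01), (np.float64(0.2), 0.01), (np.float64(0.3), 0.06), (np.float64(0.4), 0.06), (np.float64(0.5), 0.05), (np.float64(0.6), 0.06)]
x 0.35 [(np.float64(-0.1), 0.05), (np.float64(0.0), 0.05), (np.float64(0.1), 0.13), (np.float64(0.2), 0.01), (np.float64(0.3), 0.06), (np.float64(0.4), 0.06), (np.float64(0.5), 0.05), (np.float64(0.6), 0.06)]
x 0.45 [(np.float64(-0.1), 0.05), (np.float64(0.0), 0.13), (np.float64(0.1), 0.13), (np.float64(0.2), 0.07), (np.float64(0.3), 0.01), (np.float64(0.4), 0.06), (np.float64(0.5), 0.05), (np.float64(0.6), 0.06)]
x 0.55 [(np.float64(-0.1), 0.05), (np.float64(0.0), 0.12), (np.float64(0.1), 0.13), (np.float64(0.2), 0.05), (np.float64(0.3), 0.04), (np.float64(0.4), 0.06), (np.float64(0.5), 0.05), (np.float64(0.6), 0.05)]
x 0.65 [(np.float64(-0.1), 0.05), (np.float64(0.0), 0.13), (np.float64(0.1), 0.13), (np.float64(0.2), 0.04), (np.float64(0.3), 0.04), (np.float64(0.4), 0.06), (np.float64(0.5), 0.04), (np.float64(0.6), 0.02)]
x 0.75 [(np.float64(-0.1), 0.12), (np.float64(0.0), 0.08), (np.float64(0.1), 0.08), (np.float64(0.2), 0.05), (np.float64(0.3), 0.08), (np.float64(0.4), 0.03), (np.float64(0.5), 0.02), (np.float64(0.6), 0.02)]
[[-0.    -0.925  0.381]
 [-0.001  0.381  0.925]
 [-1.    -0.    -0.001]]
ex,ey in tool [-0.001  0.092  0.996] [ 0.     0.996 -0.092]
shift cm to lane4 start [ -0.012 -33.427 -18.553]
angle of ex in tool yz from y 84.70399422226602
```

Candidates for the four tags (top px): lane 1 (336,147) bar with a full bin, which is wrong. Lane 2 (325,182) bar with an empty bin, correct. Lane 3 (332,223) disc with two tubes, wrong. Lane 4 (303,255) bar with a full bin, wrong. The purple bin at (236,174) is the look-alike and is ignored. The close crop above confirms this. I'll flip lanes 4, 3 and 1.

play_rows(rows=[[[0,-3,-1.7],-2,0],[[0,-6,-3.3],-4,0],[[0,-9.5,-5.3],-5.3,0],[[0,-13,-7.2],-5.3,0],[[0,-16.5,-9.2],-5.3,0],[[0,-20,-11.1],-5.3,0],[[0,-23.5,-13.1],-5.3,0],[[0,-27,-15],-5.3,0],[[0,-30,-16.7],-5.3,0],[[0,-32.4,-18],-5.3,0],[[0,-33.4,-18.6],-5.3,0],[[0,-33.4,-18.6],-5.3,0]], squeeze=20)

```text
time: 1.1
ee_pos: [0.4485, 0.2076, 0.2308]
tcp_rot: [152.2, 90.0, -135.1]
wrist_force: [-0.4, -0.2, 0.6]
opening: 0.0001
```

```bash
cat > s.py <<'E'
from h import *
from workcell import bot
import sys
np.set_printoptions(precision=2,suppress=True)
o=bot.get_obs();T=R.from_euler('xyz',o['tcp_rot'],degrees=True).as_matrix()
ex=np.array([.294,.956,0]);ey=np.array([-.956,.294,0])
pins={1:(.6487,.0638),2:(.5737,.0869),3:(.4985,.1098),4:(.4243,.133)}
print(o['time'],o['ee_pos']*1000,o['wrist_force'],o['opening'],"z.ex",T[:,2]@ex)
for k,p in pins.items():
    d=np.array([*p,.106])-o['ee_pos']; print(k,"tool shift to above pin at z106 (cm)",T.T@d*100, "ex in tool",T.T@ex)
if len(sys.argv)>1:
    p,_=bot.camera("top"); q,_=bot.camera("scene")
    a=cv2.resize(p[120:300,260:420],(480,540),interpolation=2);b=cv2.resize(q[160:330,240:440],(320,272),interpolation=2)
    c=np.zeros((540,800,3),np.uint8);c[:,:480]=a;c[:272,480:]=b;cv2.imwrite(f"pics/{sys.argv[1]}.png",c)
E
python3 s.py a1
```

```text
1.1 [448.48 207.55 230.81] [-0.37 -0.18  0.56] 0.0001168435924854422 z.ex 1.0001809826076946
1 tool shift to above pin at z106 (cm) [ 12.48 -23.39  -7.77] ex in tool [-0.  0.  1.]
2 tool shift to above pin at z106 (cm) [ 12.48 -15.54  -7.79] ex in tool [-0.  0.  1.]
3 tool shift to above pin at z106 (cm) [12.48 -7.68 -7.84] ex in tool [-0.  0.  1.]
4 tool shift to above pin at z106 (cm) [12.49  0.09 -7.83] ex in tool [-0.  0.  1.]
```

View pics/a1.png

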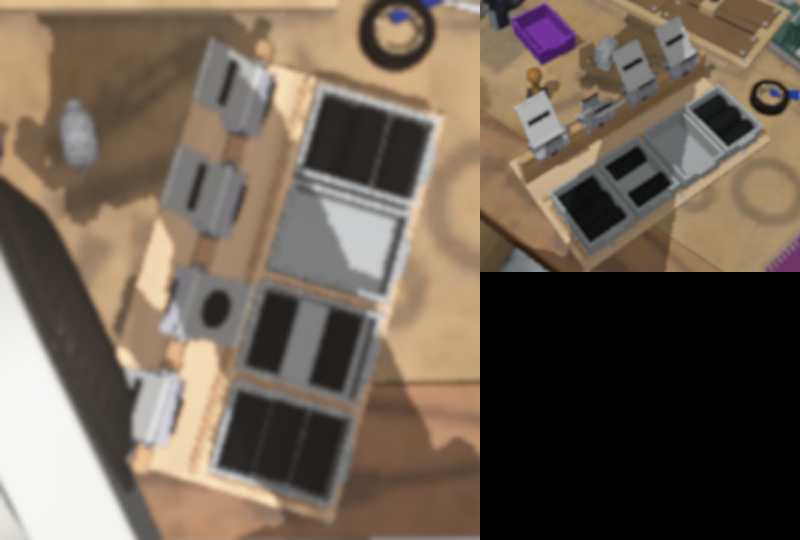

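play_rows(rows=[[[2,0,0],0,0],[[5,0,0],0,0],[[8,0,0],0,0],[[11,0,0],0,0],[[12.5,0,0],0,0],[[12.5,0,-0.8],0,0],[[12.5,0,-1.6],0,0],[[12.5,0,-2.1],0,0],[[12.5,0,-2.6],0,0],[[12.5,0,-3.1],0,0],[[12.5,0,-3.6],0,0],[[12.5,0,-4.1],0,0]])

```text
time: 2.2
ee_pos: [0.4356, 0.1697, 0.107]
tcp_rot: [-51.1, 89.9, 21.8]
wrist_force: [-0.9, -0.6, 0.3]
opening: 0.0004
```

play_rows(rows=[[[0,0,-0.4],0,0],[[0,0,-0.8],0,0],[[0,0,-1.2],0,0],[[0,0,-1.6],0,0],[[0,0,-2.0],0,0],[[0,0,-2.4],0,0],[[0,0,-2.8],0,0],[[0,0,-3.2],0,0],[[0,0,-3.2],0,0]])

```text
time: 2.95
ee_pos: [0.4258, 0.139, 0.1063]
tcp_rot: [169.6, 90.0, -117.5]
wrist_force: [0.6, 0.2, 0.6]
opening: 0.0
```

```bash
python3 s.py a2
```

```text
2.95 [425.8  138.96 106.3 ] [0.65 0.2  0.55] 3.5718542428592236e-05 z.ex 1.0001859049977517
1 tool shift to above pin at z106 (cm) [  0.03 -23.51  -0.62] ex in tool [-0.  0.  1.]
2 tool shift to above pin at z106 (cm) [  0.03 -15.67  -0.62] ex in tool [-0.  0.  1.]
3 tool shift to above pin at z106 (cm) [ 0.03 -7.81 -0.65] ex in tool [-0.  0.  1.]
4 tool shift to above pin at z106 (cm) [ 0.03 -0.03 -0.61] ex in tool [-0.  0.  1.]
```

View pics/a2.png

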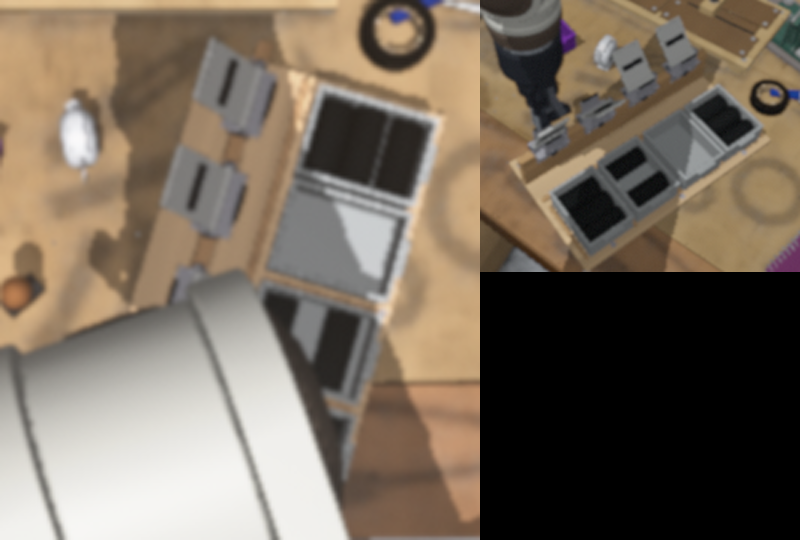

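play_rows(rows=[[[0,0,0.8],0,0],[[0,0,1.5],0,0],[[-3,0,1.5],0,0],[[-6,0,1.5],0,0],[[-9,0,1.5],0,0],[[-10,-1.5,0],0,0],[[-10,-3.5,-2.5],0,0],[[-10,-5.5,-5],0,0],[[-10,-7.2,-7.5],0,0],[[-10,-7.8,-8.6],0,0],[[-10,-7.8,-8.6],0,0],[[-10,-7.8,-8.6],0,0]])

```text
time: 4.05
ee_pos: [0.4756, 0.0346, 0.2061]
tcp_rot: [72.5, 90.0, 145.3]
wrist_force: [0.8, 0.6, 0.2]
opening: -0.0
```

```bash
python3 s.py a3
```

```text
4.05 [475.65  34.65 206.08] [0.79 0.59 0.22] -1.4686704634139367e-05 z.ex 1.0001853940388843
1 tool shift to above pin at z106 (cm) [ 10.   -15.68   7.89] ex in tool [0. 0. 1.]
2 tool shift to above pin at z106 (cm) [10.01 -7.83  7.88] ex in tool [0. 0. 1.]
3 tool shift to above pin at z106 (cm) [10.01  0.03  7.85] ex in tool [0. 0. 1.]
4 tool shift to above pin at z106 (cm) [10.01  7.8   7.88] ex in tool [0. 0. 1.]
```

View pics/a3.png

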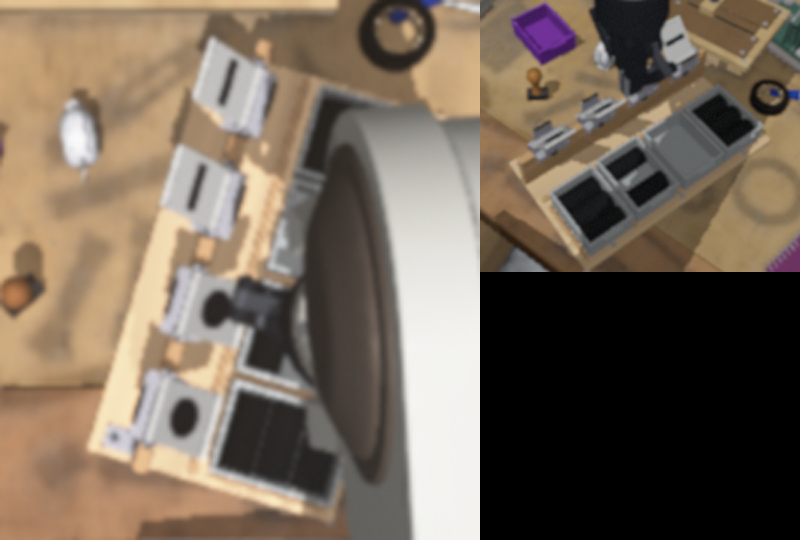

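```bash
python3 - <<'E'
from h import *
from workcell import bot
for n,(a,b,s) in {"top":(260,120,3),"scene":(240,160,1.6)}.items():
    m=bot.camera_model(n);r=R.from_euler('xyz',m['attitude'],degrees=True).as_matrix()
    for z in(.206,.25,.28):
        c=r.T@(np.array([.4756,.0346,z])-m['origin']);u=m['fx']*c[0]/c[2]+m['cx'];v=m['fy']*c[1]/c[2]+m['cy'];print(n,z,(u-a)*s,(v-b)*s)
E
```

```text
top 0.206 316.80203148997083 329.2792849133119
top 0.25 327.35884860151396 327.6099514476924
top 0.28 335.34315408179293 326.34740534150035
scene 0.206 150.00412609568076 89.94138311295283
scene 0.25 150.5326169482317 65.5158815420331
scene 0.28 150.9249163009774 47.38480432374095
```

```bash
python3 - <<'E'
from h import *
from workcell import bot
m=bot.camera_model("top");p,D=bot.camera("top")
for x,y in[(250,300),(238,290),(262,312),(280,300)]: print(pt(m,D,x/3+260,y/3+120))
print(bot.camera_model("wrist")["mount"])
E
```

```text
[0.48943407 0.08364985 0.30404483]
[0.49501305 0.0897046  0.3003534 ]
[0.48276477 0.0779599  0.31057641]
[0.48826839 0.07015841 0.32722214]
[[ 8.16950771e-05 -2.96841221e-01  9.54926847e-01 -1.42109795e-01]
 [ 7.32759817e-04 -9.54926576e-01 -2.96841199e-01  7.57714339e-02]
 [ 9.99999728e-01  7.23982486e-04  1.39500518e-04  9.50500806e-04]
 [ 0.00000000e+00  0.00000000e+00  0.00000000e+00  1.00000000e+00]]
```

play_rows(rows=[[[3,0,0],0,0],[[6,0,0],0,0],[[9,0,0],0,0],[[10,0,0],0,0],[[10,0,0],0,0],[[10,0,0.8],0,0],[[10,0,1.6],0,0],[[10,0,2.1],0,0],[[10,0,2.6],0,0],[[10,0,3.1],0,0],[[10,0,3.6],0,0],[[10,0,4.1],0,0]])

```text
time: 5.2
ee_pos: [0.4876, 0.0742, 0.1065]
tcp_rot: [-60.4, 90.0, 12.5]
wrist_force: [-0.2, -0.0, 0.8]
opening: -0.0
```

play_rows(rows=[[[0,0,0.4],0,0],[[0,0,0.8],0,0],[[0,0,1.2],0,0],[[0,0,1.6],0,0],[[0,0,2.0],0,0],[[0,0,2.4],0,0],[[0,0,2.8],0,0],[[0,0,3.2],0,0],[[0,0,3.2],0,0]])

```text
time: 5.95
ee_pos: [0.4969, 0.1048, 0.1062]
tcp_rot: [3.9, 90.0, 76.8]
wrist_force: [0.4, -0.5, 0.0]
opening: 0.0
```

play_rows(rows=[[[0,0,-0.8],0,0],[[0,0,-1.5],0,0],[[-3,0,-1.5],0,0],[[-6,0,-1.5],0,0],[[-9,0,-1.5],0,0],[[-10,-1.5,-1.5],0,0],[[-10,-4.5,-1.5],0,0],[[-10,-7.5,0.5],0,0],[[-10,-10.5,3],0,0],[[-10,-13.5,6],0,0],[[-10,-15.6,8.5],0,0],[[-10,-15.6,8.5],0,0]])

```text
time: 6.95
ee_pos: [0.6743, 0.1411, 0.201]
tcp_rot: [113.9, 89.7, -173.1]
wrist_force: [1.6, 0.7, -1.1]
opening: 0.0001
```

```bash
python3 s.py a4
```

```text
6.95 [674.32 141.09 201.03] [ 1.56  0.73 -1.06] 0.000136379930383655 z.ex 1.000183915213946
1 tool shift to above pin at z106 (cm) [ 9.52  0.14 -8.12] ex in tool [-0. -0.  1.]
2 tool shift to above pin at z106 (cm) [ 9.55  7.99 -8.11] ex in tool [-0. -0.  1.]
3 tool shift to above pin at z106 (cm) [ 9.59 15.85 -8.13] ex in tool [-0. -0.  1.]
4 tool shift to above pin at z106 (cm) [ 9.62 23.62 -8.09] ex in tool [-0. -0.  1.]
```

View pics/a4.png

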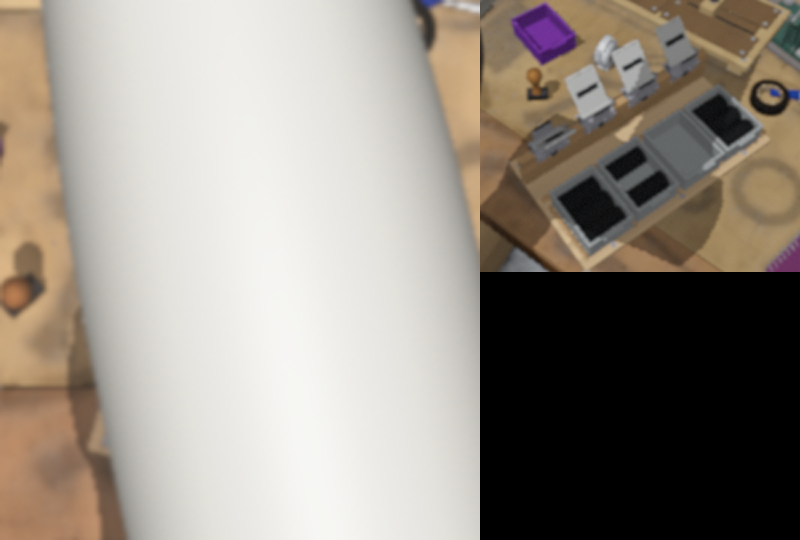

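play_rows(rows=[[[0,0,0],0,0],[[0,0,0],0,0],[[0,0,0],0,0]])

```text
time: 7.3
ee_pos: [0.6702, 0.1388, 0.208]
tcp_rot: [-64.2, 89.9, 8.7]
wrist_force: [-0.4, 0.0, 0.3]
opening: 0.0001
```

```bash
python3 s.py; python3 - <<'E'
from workcell import bot
import cv2
p,_=bot.camera("scene"); cv2.imwrite("pics/a5.png",p)
E
```

```text
7.3 [670.16 138.76 207.96] [-0.42  0.04  0.26] 9.684166098544791e-05 z.ex 1.000185470790309
1 tool shift to above pin at z106 (cm) [10.19 -0.14 -7.8 ] ex in tool [0. 0. 1.]
2 tool shift to above pin at z106 (cm) [10.18  7.71 -7.8 ] ex in tool [0. 0. 1.]
3 tool shift to above pin at z106 (cm) [10.16 15.57 -7.83] ex in tool [0. 0. 1.]
4 tool shift to above pin at z106 (cm) [10.15 23.34 -7.8 ] ex in tool [0. 0. 1.]
```

View pics/a5.png

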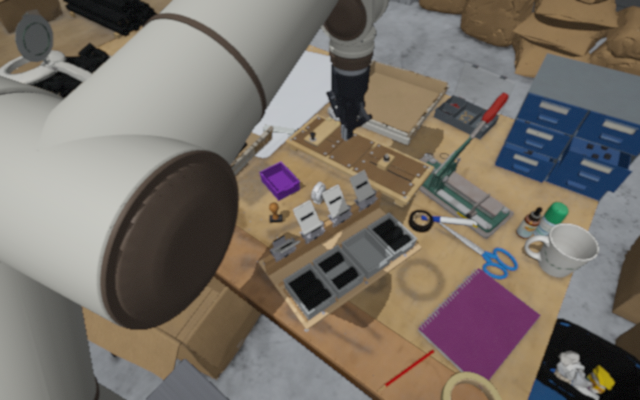

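play_rows(rows=[[[2.5,0,0],0,0],[[5,0,0],0,0],[[7.5,0,0],0,0],[[9.5,0,0],0,0],[[10,0,0],0,0],[[10,0,-0.5],0,0],[[10,0,-1.2],0,0],[[10,0,-1.8],0,0],[[10,0,-2.4],0,0],[[10,0,-3],0,0],[[10,0,-3.5],0,0],[[10,0,-4],0,0]])

```text
time: 8.35
ee_pos: [0.6591, 0.1007, 0.1068]
tcp_rot: [-64.8, 90.0, 8.1]
wrist_force: [0.4, 0.7, 0.1]
opening: -0.0003
```

play_rows(rows=[[[0,0,-0.4],0,0],[[0,0,-0.8],0,0],[[0,0,-1.2],0,0],[[0,0,-1.6],0,0],[[0,0,-2.0],0,0],[[0,0,-2.4],0,0],[[0,0,-2.8],0,0],[[0,0,-3.3],0,0],[[0,0,-3.3],0,0]])

```text
time: 9.1
ee_pos: [0.6492, 0.0689, 0.1063]
tcp_rot: [-174.8, 90.0, -101.9]
wrist_force: [0.5, -1.4, 0.1]
opening: -0.0001
```

```bash
python3 s.py a6
```

```text
9.1 [649.19  68.93 106.34] [ 0.45 -1.43  0.09] -9.709708165006634e-05 z.ex 1.0001858019164445
1 tool shift to above pin at z106 (cm) [ 0.03 -0.1  -0.5 ] ex in tool [-0.  0.  1.]
2 tool shift to above pin at z106 (cm) [ 0.03  7.74 -0.51] ex in tool [-0.  0.  1.]
3 tool shift to above pin at z106 (cm) [ 0.03 15.6  -0.53] ex in tool [-0.  0.  1.]
4 tool shift to above pin at z106 (cm) [ 0.03 23.38 -0.5 ] ex in tool [-0.  0.  1.]
```

View pics/a6.png

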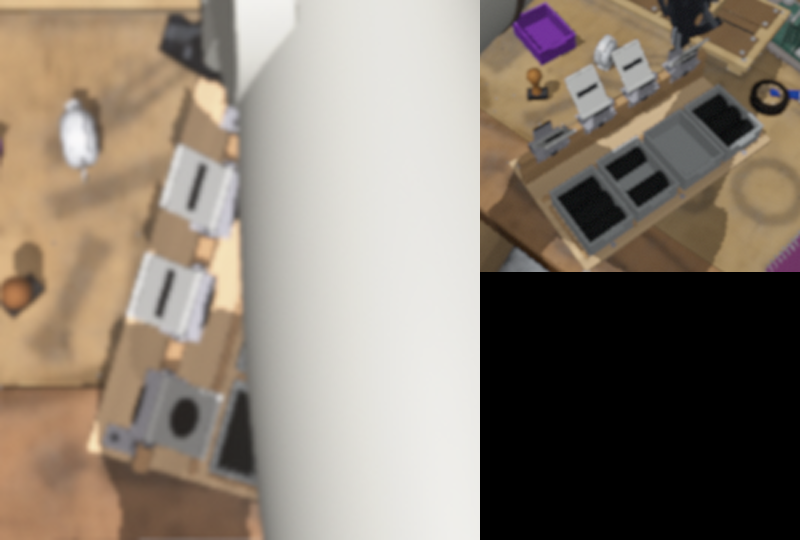

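Lanes 2 and 3 show the bar, lane 4 the disc, and lane 1 looks tipped over. Next I retreat clear (back, up, then away to the +ex side) and look.

play_rows(rows=[[[0,0,0.8],0,0],[[0,0,1.5],0,0],[[-3,0,1.5],0,0],[[-6,0,1.5],0,0],[[-9,0,1.5],0,0],[[-11,0,3],0,0],[[-12,2,6],0,0],[[-12,4,9],0,0],[[-12,6,12],0,0],[[-12,8,15],0,0],[[-12,10,18],0,0],[[-12,12,21],0,0]])

```text
time: 10.2
ee_pos: [0.5955, 0.3085, 0.2263]
tcp_rot: [-20.4, 90.0, 52.6]
wrist_force: [0.1, -0.2, 0.6]
opening: 0.0003
```

play_rows(rows=[[[0,2,2],0,0],[[0,4,4],0,0],[[0,6,6],0,0],[[0,8,8],0,0],[[0,10,10],0,0],[[0,11,11],0,0],[[0,11,11],0,0],[[0,11,11],0,0]])

```text
time: 10.87
ee_pos: [0.5231, 0.4442, 0.226]
tcp_rot: [177.5, 90.0, -109.5]
wrist_force: [0.6, 0.1, 0.8]
opening: -0.0002
```

```bash
python3 s.py a7
```

```text
10.8667 [523.13 444.2  225.97] [0.59 0.1  0.76] -0.0002234186175880278 z.ex 1.000184050700363
1 tool shift to above pin at z106 (cm) [ 12.01 -23.12 -32.71] ex in tool [-0. -0.  1.]
2 tool shift to above pin at z106 (cm) [ 12.01 -15.27 -32.69] ex in tool [-0. -0.  1.]
3 tool shift to above pin at z106 (cm) [ 12.01  -7.41 -32.7 ] ex in tool [-0. -0.  1.]
4 tool shift to above pin at z106 (cm) [ 12.01   0.36 -32.65] ex in tool [-0. -0.  1.]
```

View pics/a7.png

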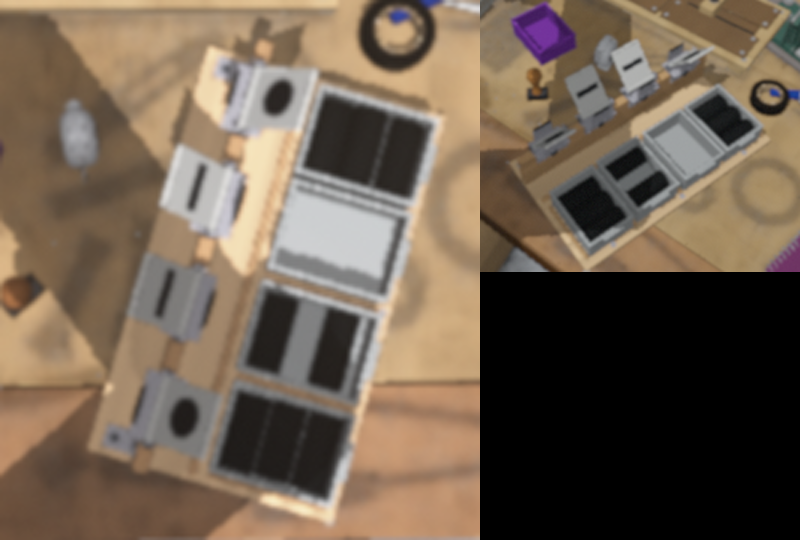

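The picture shows disc tags leaning to the full bins in lane 1 (crop 278,98) and lane 4 (184,418). The empty and two-tube bins in lanes 2 and 3 have bar tags leaning away, at (197,187) and (165,293). Bins, stamp and counter haven't moved.

```bash
python3 -c "
from workcell import bot
print(bot.job_done())"
```

```text
the job is handed in; nothing more can be done
None
```

I flipped the three wrong tags with the shut fingertips and handed the job in at about 11 s, well inside the 51 s limit. The tags in lanes 1 and 4 (full bins) now lean towards their bins, and the tag in lane 3 (two tubes) leans away. The lane 2 tag (empty bin) was already right, so I left it.

- **Tags:** in the last picture from the top camera, lanes 1 and 4 show the disc leaning to the bin. Lanes 2 and 3 show the bar leaning away.
- **Surroundings:** the bins, tubes, stamp and counter look unmoved by eye, and the gripper stands clear of everything.
- **Force:** the wrist force readings at the end of each move stayed under about 3 N.
- **Disagreement:** just after the fast move to lane 1 the arm read about 5 mm low. It had settled after three more rows, before I pushed that tag. No check failed.

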